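# Make up two boxes of chocolates at the counter

### The job

Make up the two chocolate orders: in the pale green box, put the red-foil chocolate in the small cell and the orange praline bar flat in the long cell; the bar must first be slid forward out from under the clear hood of its stand. In the brown box, put the dark square ganache in the cell next to the gold band, the gold-foil chocolate in the middle cell and the white-cup praline in the other end cell. Every piece should sit upright on the floor of its cell; leave the blue-foil and green-foil chocolates where they stand.

Things in the scene. Friction and masses are not known exactly. Their poses are not given: they have to be found in the camera images.
- green_box: pale green low open gift box, two cells 66 mm wide (y): small, 66 mm along x, centred at x = +70 mm; long, 136 mm along x, centred at x = -35 mm. 214 x 74 mm, fixed. Floor 4 mm thick; rims and dividers 4 mm thick, 10 mm high above the counter (a piece gripped 8 mm or more above its underside clears them). Origin on the counter, midway along the 214 mm from rim to rim.
- brown_box: brown low open gift box, three 66 x 66 mm cells centred at x = +70, 0, -70 mm; a gold band 16 mm wide, rim high, lies across its +x end. 230 x 74 mm, fixed. Floor 4 mm thick; rims and dividers 4 mm thick, 10 mm high above the counter (a piece gripped 8 mm or more above its underside clears them). Origin on the counter, midway along the 214 mm from rim to rim.
- stand: fixed low stand: dark plate 170 x 130 x 6 mm, from x = -80 (front, robot side) to +90 mm. Over its rear a clear hood sheet, 29 to 34 mm above the counter, begins with a thin metal edge at x = +5 mm; 6 mm walls at y = -62 and +62 mm from x = +20 mm, and at the rear; open in front. Origin on the counter, near below the bar's middle at the start.
- bar: praline bar in orange paper, a cream stripe near its front end: 100 (x) x 36 (y) x 20 mm high, about 90 g; origin at the centre of its underside. It starts on the plate, nearly along the stand's x, its front half out in the open and the rear 45 mm or so under the hood (3 mm room above): slide it about 55 mm along the stand's -x, then lift.
- red_dome: foil-wrapped chocolate, red foil all over: an upright round piece 36 mm across (39 mm at a low foil frill at its foot) and 36 mm high, with straight sides up to 24 mm and a rounded top; origin at the centre of its underside, z up. About 35 g. For the green box.
- gold_dome: foil-wrapped chocolate, gold foil all over: an upright round piece 36 mm across (39 mm at a low foil frill at its foot) and 36 mm high, with straight sides up to 24 mm and a rounded top; origin at the centre of its underside, z up. About 35 g. For the brown box.
- ganache: dark brown square block of ganache 34 x 34 x 30 mm with three pistachio-green flecks on top; origin at the centre of its underside, x and y along its sides. About 35 g.
- cup: praline in a white fluted cup: upright cylinder 36 mm across, with a caramel top, 31 mm high in all (36 with the dark bead on top); straight sides up to 28 mm; origin at the centre of its underside. About 35 g.
- blue_dome: foil-wrapped chocolate, blue foil all over: an upright round piece 36 mm across (39 mm at a low foil frill at its foot) and 36 mm high, with straight sides up to 24 mm and a rounded top; origin at the centre of its underside, z up. About 35 g. Not ordered: to be left where it stands.
- green_dome: foil-wrapped chocolate, dark green foil all over: an upright round piece 36 mm across (39 mm at a low foil frill at its foot) and 36 mm high, with straight sides up to 24 mm and a rounded top; origin at the centre of its underside, z up. About 35 g. Not ordered: to be left where it stands.

How it is judged:
By the outcome, as a careful person would: the job done as asked, in the order asked, and still so for the second after the job is handed in, with the robot touching nothing.
It also fails if it takes over 112 s, if anything falls off the work surface, if the arm or the gripper's body presses on something with over 40 N, if the wrist force passes 120 N, or if a joint passes its speed limit or range.

### The arm

A 6-joint arm with a two-finger parallel gripper is mounted at the origin on the work surface. World frame = base frame: x ahead of the robot, y to its left, z up, the work surface at z = 0. Lengths are in m, angles in rad, forces in N, time in s.
With the tool pointing down it reaches from about 0.4 to 0.925 m from the base axis. Payload 3.4 kg.
Tool frame: the origin (TCP) lies at the very end of the fingers, on their centre line; the grasp point (between the pads) lies 19 mm behind it (manip.hold_point_z is the distance from the TCP to the grasp point, in m); z points along the fingers, y is the line along which they close (so a half turn about z gives the same grasp; the last joint's range is limited). The gripper opens to 85 mm and grips with 20 to 120 N. Pads are 22 mm wide; open, the fingers measure 114 mm over their backs; the gripper's body (76 mm by 85 mm) begins 54 mm behind the grasp point. The pads swing forward as they close: fully open they stand 13 mm farther back than shut.
Start: joints at [-1.222, 0.307, 1.506, -0, 1.328, -0.073], TCP at [0.235, -0.525, 0.231] pointing down, gripper open.
Joint ranges: [-3.12, 3.12], [-1.05, 2.28], [0.14, 2.33], [-1.42, 4.57], [0.1, 2.73], [-2.68, 2.68]. Speed limits (rad/s): [2.57, 2.57, 3.14, 3.14, 3.14, 3.14].

### API

Orientations are given as a 3x3 rotation matrix whose columns are the frame's x, y, z axes.
In Python, from plant import read_state, vision, workorder, manip gives the robot as it stands.
- The arm moves only by the tool send_rows, never from a script. Its argument "steps" is a list of rows, each a list of 3 entries, a list of its own where there are three numbers: the finger opening in m, from 0 to 0.0854, then the shift along the tool's x, y, z in m, then the turn, a rotation vector about the tool's x, y, z in degrees. A call has 1 to 20 rows; each row is the pose to reach, as a shift and turn from the pose commanded when the call began, along the tool's axes at that moment; what a row does not reach only later rows make up. A row lasts 1/8 s, in which the tool goes at most 62.5 mm and 10.7 degrees, less where a joint would pass 70% of its speed; a pose out of reach is approached as far as the arm can. A call with a gripper value outside its range is refused whole. The fingers move at their own pace and stop on an object; the grip force is fixed at half the most. Time passes only in rows, so rows that repeat a pose let the fingers close. It gives the time, the measured TCP pose, the force, the opening and the grip force at its end, in the units of the state.
- read_state(): the state, without advancing time (a new reading comes with each control period).
- vision.read_camera(name): name is "scene" or "top"; returns a dict with "pixels" (480x640x3 uint8, red, green, blue), "intrinsics" (3x3 intrinsics, pixels), "pose" (4x4, takes a point from camera to world coordinates). Camera axes: x right, y down, z forward; pixel columns grow to the right and rows downward; lengths in m; the calibration is good to about 2 mm. A picture is of the moment at which its call begins. There is no depth.
- workorder.finish_job(): hands the job in; it is judged then, once.
The state is a dict: "clock": time; "joint_positions": joint angles; "dq": joint speeds; "joint_efforts": joint torques, N m; "eef_pos": TCP position; "orientation": TCP orientation; "ft_force": force on the tool from outside, world axes, zero at the start; "wrist_torque": the same for the moment, N m; "gripper_width": finger opening in m; "gripper_force": force on a finger pad.
Only numpy, scipy, OpenCV 4.12 (cv2) and the standard library are available. Lean on these libraries where they do the work, as an engineer would, in place of code of your own. Each camera call takes 0.05 s, during which the arm holds its last target. There are 200 camera calls.

## Working session

There is one attempt and no reset: what is moved stays moved. The work goes in short steps, Python scripts to look and compute and a tool call to move; the robot and the scene stay as the last step left them, time stands still between calls to the robot, and variables do not carry over. Pictures are saved under pics/ and viewed, at most 14 in all, crops included, and the job is handed in when it is done.

Besides the shell and the picture viewer there is one more tool, called after "Call:" by a JSON object that holds its "api" and its "payload", one argument or row to a line. send_rows: Moves the arm, as the interface text tells. Its arguments: {"type":"object","properties":{"steps":{"type":"array"}},"required":["steps"]}

```bash
ls; mkdir -p pics; python3 - <<'E'
from plant import read_state, vision, manip
import cv2,numpy as np
s=read_state();print(s['eef_pos'],s['orientation'],s['gripper_width'],s['clock'],manip.hold_point_z)
for n in('scene','top'):
    d=vision.read_camera(n);cv2.imwrite(f'pics/{n}0.png',d['pixels'][:,:,::-1]);print(d['intrinsics'],d['pose'])
E
```

```text
pics
[ 0.23513527 -0.52394566  0.23037281] [[ 9.12352466e-01  4.09405021e-01 -7.11123431e-04]
 [ 4.09405614e-01 -9.12350426e-01  1.93467593e-03]
 [ 1.43272276e-04 -2.05624428e-03 -9.99997876e-01]] 0.08535576414995612 0.0 0.0187
[[491.48602087   0.         311.63300767]
 [  0.         491.48602087 243.79919536]
 [  0.           0.           1.        ]] [[ 0.07353391  0.78174625 -0.61924596  1.04569615]
 [ 0.99728655 -0.05982466  0.04290165 -0.03841512]
 [-0.00350798 -0.6207204  -0.78402416  0.67700891]
 [ 0.          0.          0.          1.        ]]
[[453.22329976   0.         324.32914071]
 [  0.         453.22329976 236.75057219]
 [  0.           0.           1.        ]] [[ 3.71823521e-03 -9.81249735e-01  1.92704781e-01  3.76507788e-01]
 [-9.99848133e-01 -3.66966921e-04  1.74234616e-02 -1.44373772e-02]
 [-1.70260507e-02 -1.92740300e-01 -9.81102080e-01  9.37301494e-01]
 [ 0.00000000e+00  0.00000000e+00  0.00000000e+00  1.00000000e+00]]
```

View pics/top0.png

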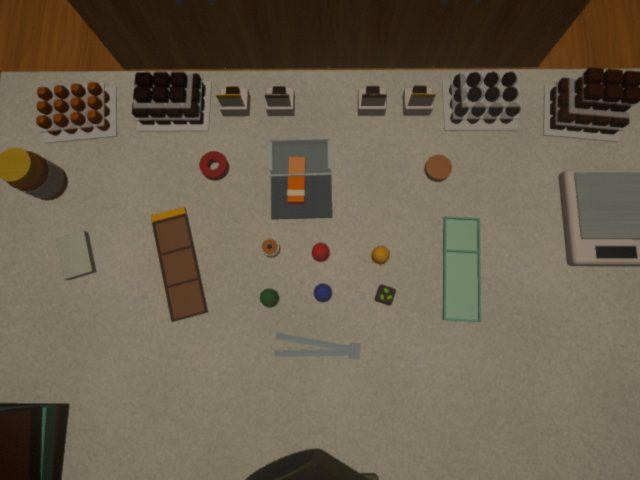

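View pics/scene0.png

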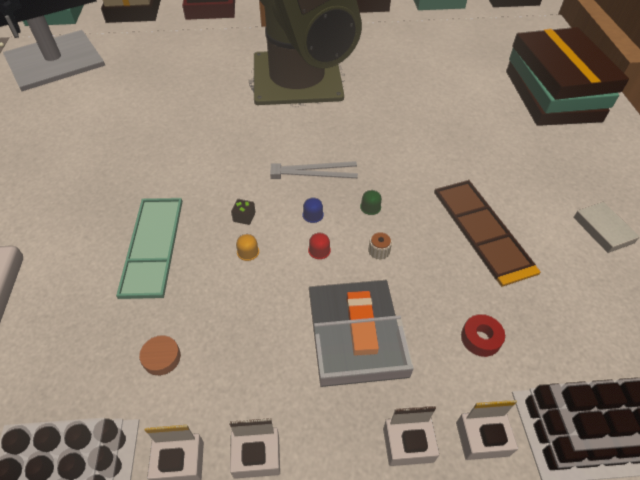

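The top view shows the brown box with its gold band at the far end (178,263), and the green box with its small cell at the far end (461,269). The bar is at (297,180) under the hood edge. Pieces: red (320,252), gold (381,255), ganache (385,295), cup (270,248), blue (323,293) and green (270,298).

```bash
cat > h.py <<'E'
import cv2,numpy as np
from plant import read_state,vision
def cam(n):
    d=vision.read_camera(n);d['hsv']=cv2.cvtColor(d['pixels'],cv2.COLOR_RGB2HSV).astype(int);return d
def cast(d,uv,z):
    uv=np.atleast_2d(np.asarray(uv,float)).reshape(-1,2)
    r=np.c_[uv,np.ones(len(uv))]@np.linalg.inv(d['intrinsics']).T@d['pose'][:3,:3].T
    o=d['pose'][:3,3];return (o+r*((z-o[2])/r[:,2])[:,None])[:,:2]
def proj(d,p):
    p=np.atleast_2d(p);q=(p-d['pose'][:3,3])@d['pose'][:3,:3]@d['intrinsics'].T;return q[:,:2]/q[:,2:]
def blob(d,lo,hi,win):
    "largest contour of an HSV range within window (x0,x1,y0,y1)"
    m=cv2.inRange(d['hsv'].astype(np.uint8),np.array(lo,np.uint8),np.array(hi,np.uint8));k=np.zeros_like(m)
    x0,x1,y0,y1=win;k[y0:y1,x0:x1]=m[y0:y1,x0:x1]
    c=cv2.findContours(k,cv2.RETR_EXTERNAL,cv2.CHAIN_APPROX_NONE)[0]
    return max(c,key=cv2.contourArea).reshape(-1,2) if c else None
def cen(c):
    m=cv2.moments(c);return [m['m10']/m['m00'],m['m01']/m['m00']]
def rect(d,c,z):
    "min-area rectangle, in mm, of a contour cast on plane z: centre, sides, angle of long side"
    p=(cast(d,c,z)*1000).astype(np.float32);(cx,cy),_,_=r=cv2.minAreaRect(p);b=cv2.boxPoints(r)
    e=[b[1]-b[0],b[2]-b[1]];l=max(e,key=np.linalg.norm)
    return np.round([cx,cy,np.linalg.norm(e[0]),np.linalg.norm(e[1]),np.degrees(np.arctan2(l[1],l[0]))%180],1)
E
python3 - <<'E'
from h import *
T=cam('top');S=cam('scene')
for n,d,pts in (('top',T,dict(red=(320,252),gold=(381,255),gan=(392,300),cup=(270,241),blue=(323,293),grn=(270,298),box=(461,285),choc=(178,263),band=(168,216),bar=(297,190),plate=(280,205),count=(350,270),rim=(445,270),crim=(164,265))),('scene',S,dict(red=(320,246),gold=(248,246),gan=(243,215),cup=(381,252),blue=(313,210),grn=(371,203),box=(155,235),choc=(485,230),band=(520,275),bar=(360,310),count=(280,230)))):
    print(n,{k:d['hsv'][v[1],v[0]].tolist() for k,v in pts.items()})
def up(im,x0,x1,y0,y1,f): return cv2.resize(im[y0:y1,x0:x1,::-1],None,fx=f,fy=f,interpolation=cv2.INTER_CUBIC)
cv2.imwrite('pics/c1.png',np.vstack([up(T['pixels'],235,435,135,320,3)]))
E
```

```text
top {'red': [2, 204, 134], 'gold': [19, 224, 155], 'gan': [20, 69, 67], 'cup': [13, 178, 119], 'blue': [117, 125, 92], 'grn': [54, 118, 67], 'box': [54, 54, 133], 'choc': [12, 150, 90], 'band': [20, 236, 150], 'bar': [18, 96, 154], 'plate': [30, 9, 58], 'count': [19, 57, 139], 'rim': [63, 65, 114], 'crim': [13, 151, 86]}
scene {'red': [1, 177, 157], 'gold': [18, 190, 191], 'gan': [15, 56, 64], 'cup': [17, 58, 114], 'blue': [118, 111, 108], 'grn': [50, 82, 78], 'box': [55, 44, 169], 'choc': [12, 136, 111], 'band': [19, 226, 195], 'bar': [11, 217, 203], 'count': [15, 47, 180]}
```

View pics/c1.png

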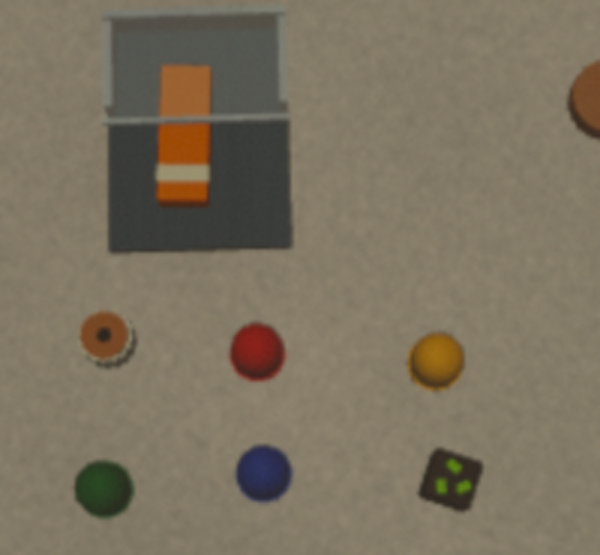

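The crop shows all six pieces well apart (80 mm or more), the bar nearly parallel to the stand, and the ganache turned about 20°.

```bash
cat > meas.py <<'E'
from h import *
T=cam('top');S=cam('scene')
R={'red':((0,120,40),(7,255,255),.017,(300,340,235,270),(300,340,228,262)),
'gold':((13,140,60),(24,255,255),.017,(365,400,240,272),(230,266,228,264)),
'blue':((105,70,30),(130,255,255),.017,(300,345,275,312),(298,330,192,226)),
'green':((35,75,20),(75,255,255),.017,(250,290,280,315),(355,388,185,218)),
'ganache':((0,0,0),(180,255,95),.015,(368,404,280,312),(228,262,195,228)),
'cup':((8,90,60),(18,255,255),.031,(258,284,236,258),(366,396,230,250))}
for n,(lo,hi,z,wt,ws) in R.items():
    a=blob(T,lo,hi,wt);b=blob(S,lo,hi,ws)
    if n=='ganache': a=cv2.convexHull(a).reshape(-1,2);b=cv2.convexHull(b).reshape(-1,2);print('  top rect',rect(T,a,.024))
    print(n,cast(T,[cen(a)],z).round(4),cast(S,[cen(b)],z).round(4),len(a),cv2.contourArea(a),cv2.contourArea(b))
for d,w1,w2 in ((T,(435,490,210,330),(140,215,222,325)),(S,(110,190,190,305),(425,530,175,285))):
    g=blob(d,(40,30,60),(90,255,255),w1);print('green',rect(d,g,.010),cv2.contourArea(g))
    m=blob(d,(8,105,20),(16,255,125),w2);print('brown',rect(d,m,.010))
for d,w,wb in ((T,(270,330,140,210),(145,195,205,225)),(S,(335,390,285,360),(490,545,255,290))):
    b=blob(d,(3,120,60),(16,255,255),w);b2=blob(d,(3,70,60),(28,255,255),w)
    print('bar',rect(d,b2,.026));print('band',rect(d,blob(d,(17,180,90),(26,255,255),wb),.010))
print('plate',rect(T,blob(T,(0,0,0),(180,60,80),(265,340,165,225)),.006),
 'hood edge/plate corners top', (cast(T,[[235+108/3,135+252/3],[235+291/3,135+247/3]],.006)).round(4),(cast(T,[[235+105/3,135+122/3],[235+290/3,135+117/3]],.034)).round(4))
E
python3 meas.py
```

```text
red [[0.5249 0.0101]] [[0.53   0.0101]] 51 244.5 412.0
gold [[ 0.5189 -0.1117]] [[ 0.5237 -0.1125]] 51 246.5 407.5
blue [[0.4441 0.006 ]] [[0.4435 0.0073]] 47 176.5 259.0
green [[0.432  0.1129]] [[0.424 0.117]] 50 244.0 159.5
  top rect [ 438.4 -119.7   36.5   35.1  160.6]
ganache [[ 0.4387 -0.1207]] [[ 0.4391 -0.1206]] 10 306.5 426.5
cup [[0.5349 0.1136]] [[0.5362 0.1134]] 44 187.0 218.0
green [ 494.6 -279.6  215.1   76.3  177.3] 3789.5
brown [497.2 303.5  72.2 211.4  15.2]
green [ 497.7 -279.   220.5   77.1  177.1] 4333.5
brown [536.1 313.5  69.9 142.2  13.1]
bar [657.6  62.1  61.8  38.9 178.5]
band [607.4 333.6  72.1  14.5 104.6]
bar [712.3  61.   53.8  37.7 179.4]
band [609.6 332.9  72.7  17.1 105.7]
plate [646.8  52.5 127.9  94.4  91.6] hood edge/plate corners top [[ 0.5976  0.1151]
 [ 0.6012 -0.0139]] [[ 0.6841  0.1157]
 [ 0.6874 -0.0132]]
```

```bash
cat > go.py <<'E'
"go.py x y z(mm) yaw(deg) ... : shift (m) and turn (deg) in the present tool axes; yaw = direction of tool x, fingers close at yaw-90"
import sys,numpy as np
from scipy.spatial.transform import Rotation as Q
from plant import read_state
s=read_state();R=np.array(s['orientation']);p=np.array(s['eef_pos'])
print('t',round(s['clock'],2),'at',(p*1000).round(1),'yaw',np.degrees(np.arctan2(R[1,0],R[0,0])).round(1),'w',round(s['gripper_width']*1000,1),'f',round(s['gripper_force'],1),'F',np.round(s['ft_force'],1),'q',np.round(s['joint_positions'],2))
a=list(map(float,sys.argv[1:]))
for i in range(0,len(a),4):
    w=Q.from_euler('z',a[i+3],degrees=True).as_matrix()@np.diag([1,-1,-1])
    print((R.T@(np.array(a[i:i+3])/1000-p)).round(4).tolist(),Q.from_matrix(R.T@w).as_rotvec(degrees=True).round(1).tolist())
E
python3 go.py 527 10 100 -2.8 527 10 7 -2.8
```

```text
t 0.3 at [ 235.3 -524.4  230.9] yaw 24.2 w 85.4 f 0.0 F [-1.1  0.6  0.7] q [-1.22  0.31  1.51 -0.    1.33 -0.07]
[0.4849, -0.368, 0.1313] [-0.0, 0.0, 27.0]
[0.4849, -0.3679, 0.2243] [-0.0, 0.0, 27.0]
```

Call:
{"api": "send_rows", "payload": {
  "steps": [
    [0.065,[0.485,-0.368,0.1],[0,0,27]],
    [0.065,[0.485,-0.368,0.1],[0,0,27]],
    [0.065,[0.485,-0.368,0.1],[0,0,27]],
    [0.065,[0.485,-0.368,0.1],[0,0,27]],
    [0.065,[0.485,-0.368,0.1],[0,0,27]],
    [0.065,[0.485,-0.368,0.1],[0,0,27]],
    [0.065,[0.485,-0.368,0.1],[0,0,27]],
    [0.065,[0.485,-0.368,0.1],[0,0,27]],
    [0.065,[0.485,-0.368,0.1],[0,0,27]],
    [0.065,[0.485,-0.368,0.1],[0,0,27]],
    [0.065,[0.485,-0.368,0.131],[0,0,27]],
    [0.065,[0.485,-0.368,0.131],[0,0,27]],
    [0.065,[0.485,-0.368,0.131],[0,0,27]]
  ]
}}

```text
clock: 1.92
eef_pos: [0.5272, 0.0093, 0.1008]
orientation: [[0.999, -0.05, -0.0], [-0.05, -0.999, -0.0], [-0.0, 0.0, -1.0]]
ft_force: [-0.2, -0.7, -0.4]
gripper_width: 0.0648
gripper_force: 0.0
```

```bash
python3 go.py 527 10 7 -2.8; python3 - <<'E'
from h import *
S=cam('scene');T=cam('top')
a=cv2.resize(S['pixels'][130:290,200:420,::-1],None,fx=2.7,fy=2.7);b=cv2.resize(T['pixels'][150:310,240:400,::-1],None,fx=1.0,fy=1.0)
b=cv2.resize(b,(200,a.shape[0])) ;cv2.imwrite('pics/hov.png',np.hstack([a,b]))
E
```

```text
t 1.93 at [527.2   9.3 100.8] yaw -2.9 w 64.8 f 0.0 F [-0.2 -0.7 -0.4] q [-0.06  0.38  1.78 -0.    0.99  1.56]
[-0.0002, -0.0007, 0.0938] [0.0, 0.0, -0.1]
```

View pics/hov.png

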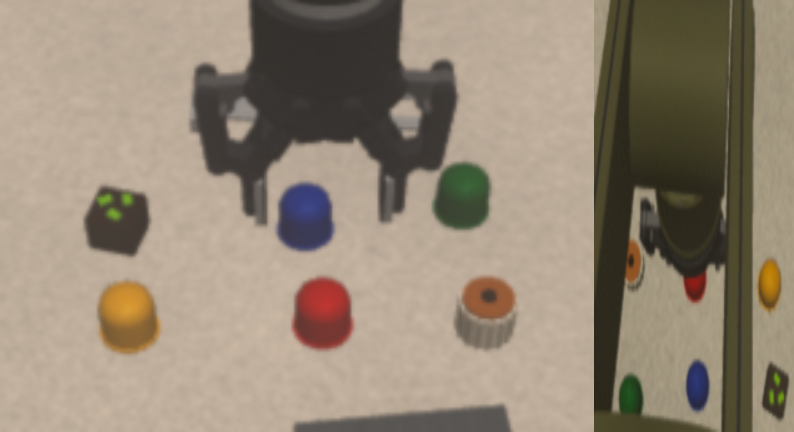

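The scene view shows the open fingers centred above the red dome (crop 322,310), with a clear gap to its neighbours. I'm going down to grasp.

Call:
{"api": "send_rows", "payload": {
  "steps": [
    [0.065,[0,-0.001,0.05],[0,0,0]],
    [0.065,[0,-0.001,0.08],[0,0,0]],
    [0.065,[0,-0.001,0.094],[0,0,0]],
    [0.065,[0,-0.001,0.094],[0,0,0]],
    [0.02,[0,-0.001,0.094],[0,0,0]],
    [0.02,[0,-0.001,0.094],[0,0,0]],
    [0.02,[0,-0.001,0.094],[0,0,0]],
    [0.02,[0,-0.001,0.094],[0,0,0]],
    [0.02,[0,-0.001,0.094],[0,0,0]],
    [0.02,[0,-0.001,0.06],[0,0,0]],
    [0.02,[0,-0.001,0.02],[0,0,0]],
    [0.02,[0,-0.001,0.02],[0,0,0]]
  ]
}}

```text
clock: 3.52
eef_pos: [0.5303, 0.0106, 0.0839]
orientation: [[0.999, -0.049, 0.008], [-0.049, -0.999, -0.0], [0.008, 0.0, -1.0]]
ft_force: [0.6, -0.2, -0.3]
gripper_width: 0.0337
gripper_force: 60.0
```

```bash
python3 go.py 566 -283 81 -2.8 566 -283 11 -2.8; python3 - <<'E'
from h import *
S=cam('scene');cv2.imwrite('pics/g1.png',cv2.resize(S['pixels'][130:290,200:420,::-1],None,fx=2.7,fy=2.7))
E
```

```text
t 3.52 at [530.3  10.6  83.9] yaw -2.8 w 33.7 f 60.0 F [ 0.6 -0.2 -0.3] q [-0.06  0.4   1.8   0.    0.94  1.56]
[0.0501, 0.2915, 0.0034] [0.0, -0.5, -0.0]
[0.0495, 0.2915, 0.0734] [0.0, -0.5, -0.0]
```

View pics/g1.png

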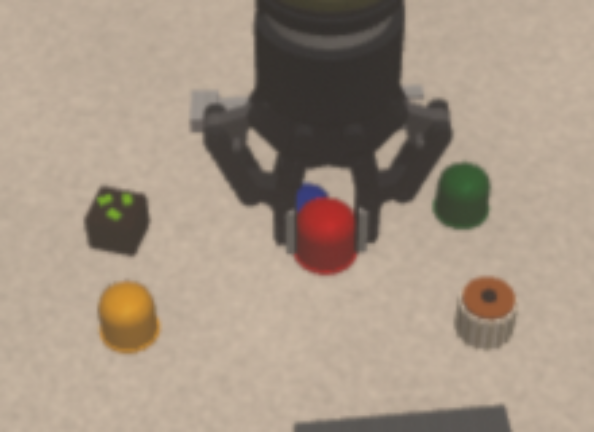

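Red is held upright in the fingers. Next is the small cell of the green box.

Call:
{"api": "send_rows", "payload": {
  "steps": [
    [0.02,[0.053,0.291,0],[0,0,0]],
    [0.02,[0.053,0.291,0],[0,0,0]],
    [0.02,[0.053,0.291,0],[0,0,0]],
    [0.02,[0.053,0.291,0],[0,0,0]],
    [0.02,[0.053,0.291,0],[0,0,0]],
    [0.02,[0.053,0.291,0],[0,0,0]],
    [0.02,[0.053,0.291,0],[0,0,0]],
    [0.02,[0.053,0.291,0.04],[0,0,0]],
    [0.02,[0.053,0.291,0.06],[0,0,0]],
    [0.02,[0.053,0.291,0.068],[0,0,0]],
    [0.02,[0.053,0.291,0.069],[0,0,0]],
    [0.02,[0.053,0.291,0.069],[0,0,0]],
    [0.02,[0.053,0.291,0.069],[0,0,0]]
  ]
}}

```text
clock: 5.2
eef_pos: [0.5659, -0.2815, 0.012]
orientation: [[0.999, -0.049, 0.0], [-0.049, -0.999, 0.0], [0.0, -0.0, -1.0]]
ft_force: [-1.3, 2.8, 4.8]
gripper_width: 0.0336
gripper_force: 60.6
```

```bash
python3 go.py 566 -283 11 -2.8; python3 - <<'E'
from h import *
S=cam('scene');cv2.imwrite('pics/p1.png',cv2.resize(S['pixels'][170:320,70:290,::-1],None,fx=2.7,fy=2.7))
E
```

```text
t 5.2 at [ 565.9 -281.5   12. ] yaw -2.8 w 33.6 f 60.6 F [-1.3  2.8  4.8] q [-0.53  0.6   1.62  0.    0.91  1.09]
[0.0001, 0.0015, 0.001] [-0.0, -0.0, 0.0]
```

View pics/p1.png

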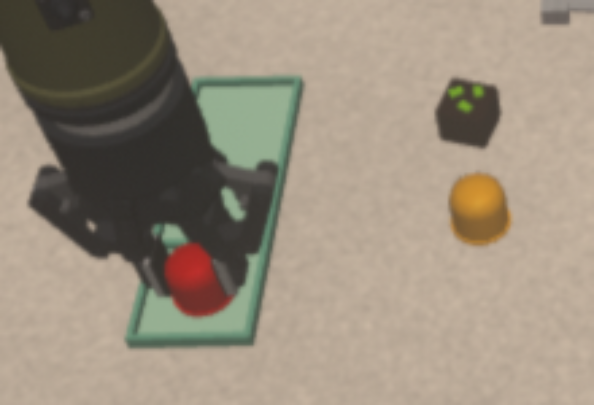

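Red is on the floor of the small cell (4.8 N of contact). I'm releasing it and going over to the bar.

```bash
python3 go.py 658 61.5 112 -1
```

```text
t 5.25 at [ 566.  -281.5   12. ] yaw -2.8 w 33.7 f 60.7 F [-1.1  3.1  6.6] q [-0.53  0.6   1.62  0.    0.91  1.09]
[0.0752, -0.3472, -0.0998] [-0.0, -0.0, -1.8]
```

Call:
{"api": "send_rows", "payload": {
  "steps": [
    [0.055,[0,0,0],[0,0,0]],
    [0.055,[0,0,0],[0,0,0]],
    [0.055,[0,0,0],[0,0,0]],
    [0.055,[0,0,-0.03],[0,0,0]],
    [0.065,[0,0,-0.08],[0,0,0]],
    [0.065,[0,0,-0.1],[0,0,0]],
    [0.065,[0.075,-0.347,-0.1],[0,0,-2]],
    [0.065,[0.075,-0.347,-0.1],[0,0,-2]],
    [0.065,[0.075,-0.347,-0.1],[0,0,-2]],
    [0.065,[0.075,-0.347,-0.1],[0,0,-2]],
    [0.065,[0.075,-0.347,-0.1],[0,0,-2]],
    [0.065,[0.075,-0.347,-0.1],[0,0,-2]],
    [0.065,[0.075,-0.347,-0.1],[0,0,-2]],
    [0.065,[0.075,-0.347,-0.1],[0,0,-2]],
    [0.065,[0.075,-0.347,-0.1],[0,0,-2]],
    [0.065,[0.075,-0.347,-0.1],[0,0,-2]]
  ]
}}

```text
clock: 7.25
eef_pos: [0.6577, 0.0588, 0.1113]
orientation: [[1.0, -0.016, -0.0], [-0.016, -1.0, -0.0], [-0.0, 0.0, -1.0]]
ft_force: [0.1, -0.0, 0.5]
gripper_width: 0.0652
gripper_force: 0.0
```

```bash
python3 go.py 658 61.5 13 -1; python3 - <<'E'
from h import *
S=cam('scene');cv2.imwrite('pics/b1.png',cv2.resize(S['pixels'][170:400,80:420,::-1],None,fx=2.3,fy=2.3))
b=blob(S,(3,120,60),(16,255,255),(335,390,285,305))
# ends of bar top face by colour in scene: stripe
m=blob(S,(12,25,150),(28,140,255),(345,376,290,308));print('stripe',rect(S,m,.026))
full=blob(S,(3,90,60),(16,255,255),(335,390,318,360));print('rear part',rect(S,full,.026))
c=blob(S,(40,30,60),(90,255,255),(110,190,190,305));r=blob(S,(0,120,40),(7,255,255),(110,190,230,300));print('red',cast(S,[cen(r)],.021))
E
```

```text
t 7.25 at [657.7  58.8 111.3] yaw -0.9 w 65.2 f 0.0 F [ 0.1 -0.   0.5] q [ 0.03  0.52  1.47 -0.    1.15  1.61]
[0.0003, -0.0027, 0.0983] [0.0, 0.0, 0.1]
stripe [650.3  62.7  36.6  12.2  90.1]
rear part [712.2  61.1  53.   37.  179.7]
red [[ 0.56730669 -0.28018335]]
```

View pics/b1.png

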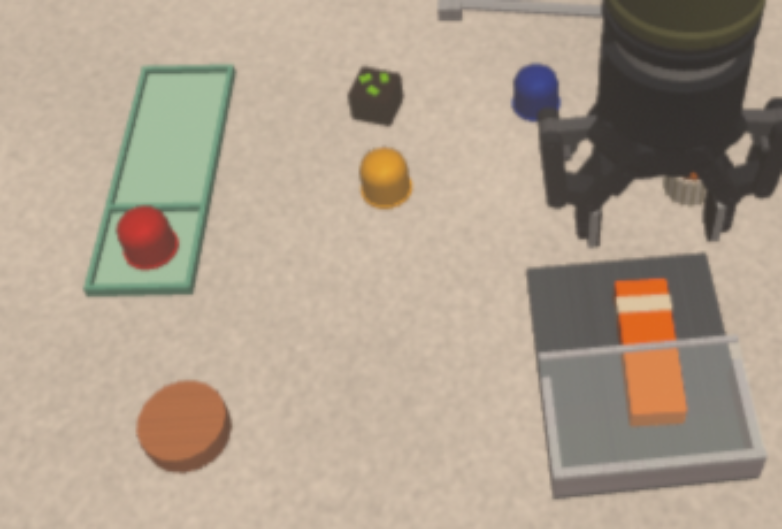

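Red stands in the small cell, and the fingers are above the front part of the bar. I'm gripping the bar ahead of the hood edge and sliding it.

Call:
{"api": "send_rows", "payload": {
  "steps": [
    [0.065,[0,-0.0025,0.05],[0,0,0]],
    [0.065,[0,-0.0025,0.085],[0,0,0]],
    [0.06,[0,-0.0025,0.099],[0,0,0]],
    [0.06,[0,-0.0025,0.099],[0,0,0]],
    [0.02,[0,-0.0025,0.099],[0,0,0]],
    [0.02,[0,-0.0025,0.099],[0,0,0]],
    [0.02,[0,-0.0025,0.099],[0,0,0]],
    [0.02,[0,-0.0025,0.099],[0,0,0]],
    [0.02,[0,-0.0025,0.099],[0,0,0]],
    [0.02,[-0.01,-0.0025,0.099],[0,0,0]],
    [0.02,[-0.022,-0.0025,0.099],[0,0,0]],
    [0.02,[-0.036,-0.0025,0.099],[0,0,0]],
    [0.02,[-0.05,-0.002,0.099],[0,0,0]],
    [0.02,[-0.06,-0.0015,0.099],[0,0,0]],
    [0.02,[-0.06,-0.0015,0.099],[0,0,0]],
    [0.02,[-0.06,-0.0015,0.099],[0,0,0]]
  ]
}}

```text
clock: 9.3
eef_pos: [0.5991, 0.0628, 0.0143]
orientation: [[1.0, -0.014, 0.004], [-0.014, -1.0, 0.0], [0.004, -0.0, -1.0]]
ft_force: [1.2, -0.2, 9.4]
gripper_width: 0.034
gripper_force: 61.8
```

```bash
python3 go.py 621 61.5 12 -1; python3 - <<'E'
from h import *
S=cam('scene');cv2.imwrite('pics/b2.png',cv2.resize(S['pixels'][220:400,270:450,::-1],None,fx=3,fy=3))
b=blob(S,(3,90,60),(18,255,255),(335,390,270,350));print('rear part',rect(S,b,.026))
E
```

```text
t 9.3 at [599.1  62.8  14.3] yaw -0.8 w 34.0 f 61.8 F [ 1.2 -0.2  9.4] q [0.03 0.57 1.69 0.   0.87 1.62]
[0.0219, 0.001, 0.0024] [-0.0, -0.2, 0.2]
rear part [637.7  61.9  85.2  38.5 179. ]
```

View pics/b2.png

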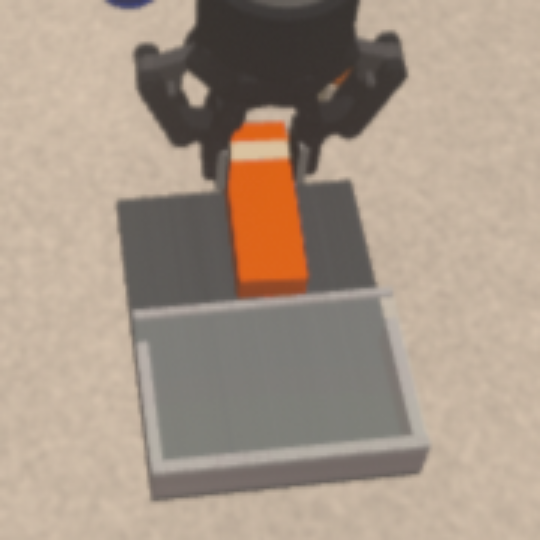

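The bar is fully out, its rear end at crop (270,290) short of the hood edge. I'm regripping it at the middle and lifting.

Call:
{"api": "send_rows", "payload": {
  "steps": [
    [0.05,[0,0,0],[0,0,0]],
    [0.05,[0,0,0],[0,0,0]],
    [0.05,[0,0,0],[0,0,0]],
    [0.05,[0.012,0,0],[0,0,0]],
    [0.05,[0.023,0,0],[0,0,0]],
    [0.05,[0.023,0,0],[0,0,0]],
    [0.02,[0.023,0,0],[0,0,0]],
    [0.02,[0.023,0,0],[0,0,0]],
    [0.02,[0.023,0,0],[0,0,0]],
    [0.02,[0.023,0,0],[0,0,0]],
    [0.02,[0.023,0,0],[0,0,0]],
    [0.02,[0.023,0,-0.02],[0,0,0]],
    [0.02,[0.023,0,-0.06],[0,0,0]],
    [0.02,[0.023,0,-0.09],[0,0,0]],
    [0.02,[0.023,0,-0.09],[0,0,0]],
    [0.02,[0.023,0,-0.09],[0,0,0]],
    [0.02,[0.023,0,-0.09],[0,0,0]]
  ]
}}

```text
clock: 11.48
eef_pos: [0.6194, 0.0623, 0.1005]
orientation: [[1.0, -0.015, -0.004], [-0.015, -1.0, -0.0], [-0.004, 0.0, -1.0]]
ft_force: [0.8, -0.8, 0.1]
gripper_width: 0.0344
gripper_force: 61.1
```

```bash
python3 go.py 461 -278 90 -2.8 461 -278 11 -2.8; python3 - <<'E'
from h import *
S=cam('scene');cv2.imwrite('pics/b3.png',cv2.resize(S['pixels'][180:380,250:450,::-1],None,fx=2,fy=2))
E
```

```text
t 11.47 at [619.4  62.3 100.5] yaw -0.8 w 34.4 f 61.1 F [ 0.8 -0.8  0.1] q [ 0.03  0.49  1.56 -0.    1.09  1.62]
[-0.1534, 0.3425, 0.0111] [0.0, 0.2, 2.0]
[-0.1532, 0.3425, 0.0901] [0.0, 0.2, 2.0]
```

View pics/b3.png

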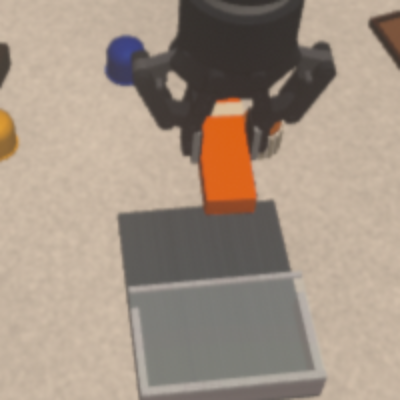

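Call:
{"api": "send_rows", "payload": {
  "steps": [
    [0.02,[-0.153,0.343,0],[0,0,2]],
    [0.02,[-0.153,0.343,0],[0,0,2]],
    [0.02,[-0.153,0.343,0],[0,0,2]],
    [0.02,[-0.153,0.343,0],[0,0,2]],
    [0.02,[-0.153,0.343,0],[0,0,2]],
    [0.02,[-0.153,0.343,0],[0,0,2]],
    [0.02,[-0.153,0.343,0],[0,0,2]],
    [0.02,[-0.153,0.343,0],[0,0,2]],
    [0.02,[-0.153,0.343,0.02],[0,0,2]],
    [0.02,[-0.153,0.343,0.055],[0,0,2]],
    [0.02,[-0.153,0.343,0.08],[0,0,2]],
    [0.02,[-0.153,0.343,0.087],[0,0,2]],
    [0.02,[-0.153,0.343,0.089],[0,0,2]],
    [0.02,[-0.153,0.343,0.089],[0,0,2]],
    [0.02,[-0.153,0.343,0.089],[0,0,2]]
  ]
}}

```text
clock: 13.4
eef_pos: [0.4637, -0.2788, 0.0143]
orientation: [[0.999, -0.049, 0.002], [-0.049, -0.999, -0.001], [0.002, 0.001, -1.0]]
ft_force: [-0.4, -0.1, -0.8]
gripper_width: 0.035
gripper_force: 61.1
```

```bash
python3 go.py 461 -278 11 -2.8; python3 - <<'E'
from h import *
S=cam('scene');cv2.imwrite('pics/p2.png',cv2.resize(S['pixels'][150:310,80:240,::-1],None,fx=3,fy=3))
E
```

```text
t 13.4 at [ 463.7 -278.8   14.3] yaw -2.8 w 35.0 f 61.1 F [-0.4 -0.1 -0.8] q [-0.62  0.51  1.83  0.    0.79  1.  ]
[-0.0027, -0.0006, 0.0032] [0.1, -0.1, -0.0]
```

View pics/p2.png

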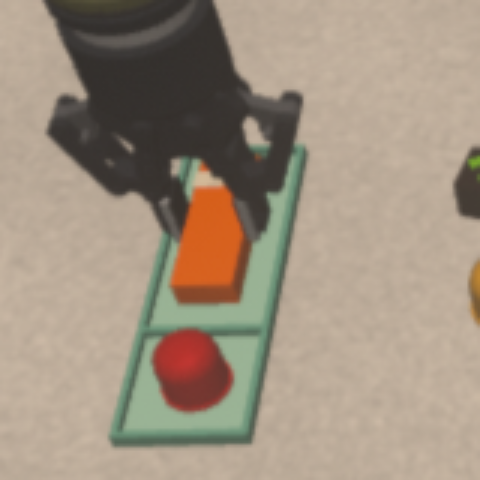

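The bar is inside the long cell, clear of the divider, but not yet touching the floor. I'm lowering it gently.

Call:
{"api": "send_rows", "payload": {
  "steps": [
    [0.02,[-0.001,0,0.001],[0,0,0]],
    [0.02,[-0.001,0,0.002],[0,0,0]],
    [0.02,[-0.001,0,0.003],[0,0,0]],
    [0.02,[-0.001,0,0.003],[0,0,0]]
  ]
}}

```text
clock: 13.95
eef_pos: [0.4619, -0.2784, 0.0104]
orientation: [[0.999, -0.049, -0.0], [-0.049, -0.999, -0.0], [-0.0, 0.0, -1.0]]
ft_force: [-1.4, 0.4, 2.0]
gripper_width: 0.0342
gripper_force: 61.4
```

Call:
{"api": "send_rows", "payload": {
  "steps": [
    [0.05,[0,0,0],[0,0,0]],
    [0.05,[0,0,0],[0,0,0]],
    [0.05,[0,0,0],[0,0,0]],
    [0.055,[0,0,-0.03],[0,0,0]],
    [0.062,[0,0,-0.07],[0,0,0]],
    [0.062,[0,0,-0.09],[0,0,0]],
    [0.062,[-0.031,-0.157,-0.09],[0,0,16.6]],
    [0.062,[-0.031,-0.157,-0.09],[0,0,16.6]],
    [0.062,[-0.031,-0.157,-0.09],[0,0,16.6]],
    [0.062,[-0.031,-0.157,-0.09],[0,0,16.6]],
    [0.062,[-0.031,-0.157,-0.09],[0,0,16.6]],
    [0.062,[-0.031,-0.157,-0.09],[0,0,16.6]]
  ]
}}

```text
clock: 15.45
eef_pos: [0.4395, -0.1212, 0.1004]
orientation: [[0.943, -0.334, 0.001], [-0.334, -0.943, -0.001], [0.001, 0.0, -1.0]]
ft_force: [0.4, 0.2, -0.4]
gripper_width: 0.0622
gripper_force: 0.0
```

```bash
python3 go.py 439 -120.5 6.5 -19.4; python3 - <<'E'
from h import *
S=cam('scene');cv2.imwrite('pics/p3.png',cv2.resize(S['pixels'][130:310,80:300,::-1],None,fx=2.7,fy=2.7))
E
```

```text
t 15.45 at [ 439.5 -121.2  100.4] yaw -19.5 w 62.2 f 0.0 F [ 0.4  0.2 -0.4] q [-0.36  0.3   1.93 -0.    0.92  1.55]
[-0.0008, -0.0005, 0.0939] [0.0, -0.1, -0.1]
```

View pics/p3.png

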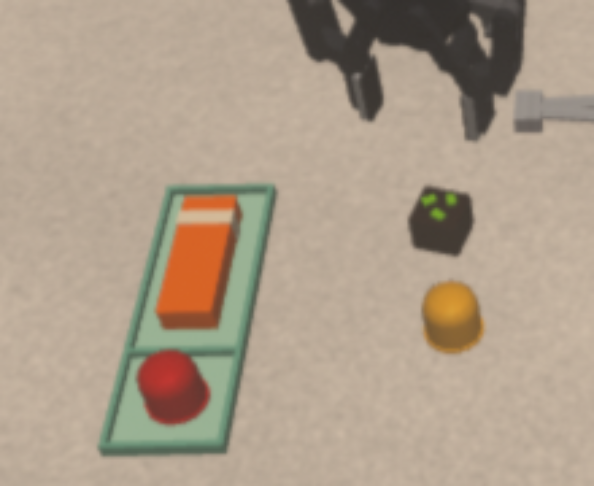

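The bar lies flat in the long cell and red stands upright. The fingers are above the ganache.

Call:
{"api": "send_rows", "payload": {
  "steps": [
    [0.062,[-0.001,0,0.05],[0,0,0]],
    [0.062,[-0.001,0,0.08],[0,0,0]],
    [0.062,[-0.001,0,0.094],[0,0,0]],
    [0.062,[-0.001,0,0.094],[0,0,0]],
    [0.02,[-0.001,0,0.094],[0,0,0]],
    [0.02,[-0.001,0,0.094],[0,0,0]],
    [0.02,[-0.001,0,0.094],[0,0,0]],
    [0.02,[-0.001,0,0.094],[0,0,0]],
    [0.02,[-0.001,0,0.094],[0,0,0]],
    [0.02,[-0.001,0,0.06],[0,0,0]],
    [0.02,[-0.001,0,0.0],[0,0,0]],
    [0.02,[-0.001,0,0.0],[0,0,0]],
    [0.02,[-0.001,0,0.0],[0,0,0]],
    [0.02,[-0.001,0,0.0],[0,0,0]]
  ]
}}

```text
clock: 17.25
eef_pos: [0.4364, -0.1191, 0.0991]
orientation: [[0.943, -0.333, -0.003], [-0.333, -0.943, 0.001], [-0.003, -0.0, -1.0]]
ft_force: [-1.0, -0.7, -0.6]
gripper_width: 0.033
gripper_force: 59.8
```

```bash
python3 go.py 565 321.7 100 15.1 565 321.7 11 15.1
```

```text
t 17.25 at [ 436.4 -119.1   99.1] yaw -19.4 w 33.0 f 59.8 F [-1.  -0.7 -0.6] q [-0.36  0.29  1.93  0.    0.92  1.55]
[-0.0253, -0.4585, -0.0008] [-0.1, 0.2, -34.5]
[-0.025, -0.4585, 0.0882] [-0.1, 0.2, -34.5]
```

Call:
{"api": "send_rows", "payload": {
  "steps": [
    [0.02,[-0.027,-0.459,0],[0,0,-34.5]],
    [0.02,[-0.027,-0.459,0],[0,0,-34.5]],
    [0.02,[-0.027,-0.459,0],[0,0,-34.5]],
    [0.02,[-0.027,-0.459,0],[0,0,-34.5]],
    [0.02,[-0.027,-0.459,0],[0,0,-34.5]],
    [0.02,[-0.027,-0.459,0],[0,0,-34.5]],
    [0.02,[-0.027,-0.459,0],[0,0,-34.5]],
    [0.02,[-0.027,-0.459,0],[0,0,-34.5]],
    [0.02,[-0.027,-0.459,0],[0,0,-34.5]],
    [0.02,[-0.027,-0.459,0.03],[0,0,-34.5]],
    [0.02,[-0.027,-0.459,0.065],[0,0,-34.5]],
    [0.02,[-0.027,-0.459,0.075],[0,0,-34.5]],
    [0.02,[-0.027,-0.459,0.08],[0,0,-34.5]],
    [0.02,[-0.027,-0.459,0.08],[0,0,-34.5]],
    [0.02,[-0.027,-0.459,0.08],[0,0,-34.5]]
  ]
}}

```text
clock: 19.12
eef_pos: [0.5659, 0.3224, 0.0216]
orientation: [[0.966, 0.26, 0.002], [0.26, -0.966, 0.001], [0.002, -0.0, -1.0]]
ft_force: [-0.4, -0.4, 0.2]
gripper_width: 0.0329
gripper_force: 59.9
```

```bash
python3 go.py 565 321.7 11 15.1; python3 - <<'E'
from h import *
S=cam('scene');cv2.imwrite('pics/p4.png',cv2.resize(S['pixels'][150:300,390:570,::-1],None,fx=3,fy=3))
E
```

```text
t 19.12 at [565.9 322.4  21.6] yaw 15.1 w 32.9 f 59.9 F [-0.4 -0.4  0.2] q [ 0.45  0.61  1.57 -0.    0.96  1.76]
[-0.0011, 0.0004, 0.0106] [-0.0, -0.1, -0.0]
```

View pics/p4.png

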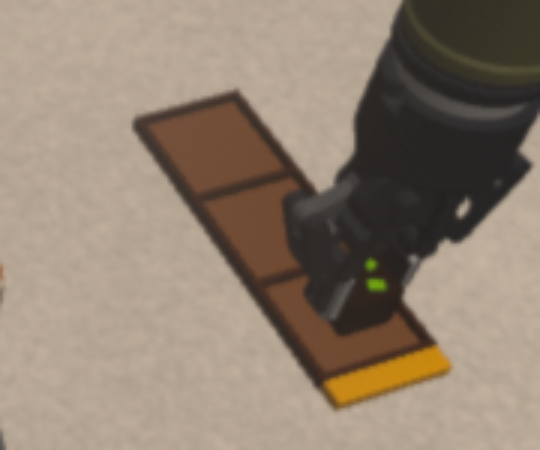

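The ganache is just above the cell beside the gold band. I'm lowering and releasing it.

Call:
{"api": "send_rows", "payload": {
  "steps": [
    [0.02,[-0.001,0,0.005],[0,0,0]],
    [0.02,[-0.001,0,0.009],[0,0,0]],
    [0.02,[-0.001,0,0.0105],[0,0,0]],
    [0.02,[-0.001,0,0.0115],[0,0,0]],
    [0.02,[-0.001,0,0.0115],[0,0,0]]
  ]
}}

```text
clock: 19.8
eef_pos: [0.564, 0.322, 0.0112]
orientation: [[0.966, 0.26, 0.001], [0.26, -0.966, 0.0], [0.001, -0.0, -1.0]]
ft_force: [-4.9, -2.2, 16.5]
gripper_width: 0.0327
gripper_force: 62.1
```

```bash
python3 go.py 521 -112 100 15.1
```

```text
t 19.8 at [564.  322.   11.2] yaw 15.1 w 32.7 f 62.1 F [-4.9 -2.2 16.5] q [ 0.45  0.62  1.58 -0.    0.94  1.76]
[-0.1543, 0.4079, -0.089] [-0.0, -0.0, -0.0]
```

Call:
{"api": "send_rows", "payload": {
  "steps": [
    [0.05,[0,0,-0.001],[0,0,0]],
    [0.05,[0,0,-0.001],[0,0,0]],
    [0.05,[0,0,-0.001],[0,0,0]],
    [0.055,[0,0,-0.03],[0,0,0]],
    [0.065,[0,0,-0.08],[0,0,0]],
    [0.065,[-0.03,0.08,-0.09],[0,0,0]],
    [0.065,[-0.154,0.408,-0.09],[0,0,0]],
    [0.065,[-0.154,0.408,-0.09],[0,0,0]],
    [0.065,[-0.154,0.408,-0.09],[0,0,0]],
    [0.065,[-0.154,0.408,-0.09],[0,0,0]],
    [0.065,[-0.154,0.408,-0.09],[0,0,0]],
    [0.065,[-0.154,0.408,-0.09],[0,0,0]],
    [0.065,[-0.154,0.408,-0.09],[0,0,0]],
    [0.065,[-0.154,0.408,-0.09],[0,0,0]],
    [0.065,[-0.154,0.408,-0.09],[0,0,0]],
    [0.065,[-0.154,0.408,-0.09],[0,0,0]]
  ]
}}

```text
clock: 21.8
eef_pos: [0.5215, -0.1106, 0.0987]
orientation: [[0.965, 0.262, -0.0], [0.262, -0.965, 0.0], [-0.0, -0.0, -1.0]]
ft_force: [-0.8, -0.8, 0.0]
gripper_width: 0.065
gripper_force: 0.0
```

```bash
python3 go.py 521 -112 7 15.1; python3 - <<'E'
from h import *
S=cam('scene');cv2.imwrite('pics/p5.png',cv2.resize(S['pixels'][150:300,210:570,::-1],None,fx=2.2,fy=2.2))
E
```

```text
t 21.8 at [ 521.5 -110.6   98.7] yaw 15.2 w 65.0 f 0.0 F [-0.8 -0.8  0. ] q [-0.29  0.39  1.77  0.    0.99  1.02]
[-0.0009, 0.0013, 0.0917] [-0.0, 0.0, 0.1]
```

View pics/p5.png

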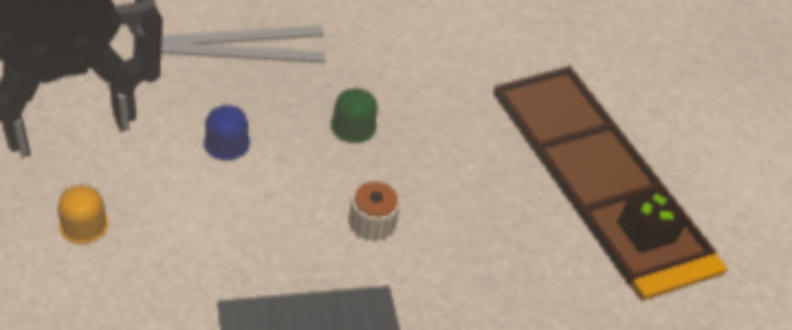

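The ganache sits upright in the cell beside the gold band, and the fingers are above gold. Grasping gold.

Call:
{"api": "send_rows", "payload": {
  "steps": [
    [0.065,[-0.001,0.001,0.05],[0,0,0]],
    [0.065,[-0.001,0.001,0.08],[0,0,0]],
    [0.065,[-0.001,0.001,0.092],[0,0,0]],
    [0.065,[-0.001,0.001,0.092],[0,0,0]],
    [0.02,[-0.001,0.001,0.092],[0,0,0]],
    [0.02,[-0.001,0.001,0.092],[0,0,0]],
    [0.02,[-0.001,0.001,0.092],[0,0,0]],
    [0.02,[-0.001,0.001,0.092],[0,0,0]],
    [0.02,[-0.001,0.001,0.092],[0,0,0]],
    [0.02,[-0.001,0.001,0.06],[0,0,0]],
    [0.02,[-0.001,0.001,0.0],[0,0,0]],
    [0.02,[-0.001,0.001,0.0],[0,0,0]],
    [0.02,[-0.001,0.001,0.0],[0,0,0]],
    [0.02,[-0.001,0.001,0.0],[0,0,0]]
  ]
}}

```text
clock: 23.6
eef_pos: [0.5195, -0.113, 0.0977]
orientation: [[0.966, 0.26, -0.003], [0.26, -0.966, 0.001], [-0.002, -0.001, -1.0]]
ft_force: [-0.1, 0.3, -0.8]
gripper_width: 0.0336
gripper_force: 59.9
```

```bash
python3 go.py 497.4 303.5 100 15.1 497.4 303.5 21 15.1
```

```text
t 23.6 at [ 519.5 -113.    97.7] yaw 15.1 w 33.6 f 59.9 F [-0.1  0.3 -0.8] q [-0.29  0.39  1.77 -0.    0.99  1.01]
[0.0869, -0.4079, -0.0019] [-0.1, 0.1, -0.0]
[0.0871, -0.4078, 0.0771] [-0.1, 0.1, -0.0]
```

Call:
{"api": "send_rows", "payload": {
  "steps": [
    [0.02,[0.086,-0.408,0],[0,0,0]],
    [0.02,[0.086,-0.408,0],[0,0,0]],
    [0.02,[0.086,-0.408,0],[0,0,0]],
    [0.02,[0.086,-0.408,0],[0,0,0]],
    [0.02,[0.086,-0.408,0],[0,0,0]],
    [0.02,[0.086,-0.408,0],[0,0,0]],
    [0.02,[0.086,-0.408,0],[0,0,0]],
    [0.02,[0.086,-0.408,0],[0,0,0]],
    [0.02,[0.086,-0.408,0],[0,0,0]],
    [0.02,[0.086,-0.408,0.03],[0,0,0]],
    [0.02,[0.086,-0.408,0.065],[0,0,0]],
    [0.02,[0.086,-0.408,0.077],[0,0,0]],
    [0.02,[0.086,-0.408,0.077],[0,0,0]],
    [0.02,[0.086,-0.408,0.077],[0,0,0]]
  ]
}}

```text
clock: 25.35
eef_pos: [0.4987, 0.3029, 0.0228]
orientation: [[0.966, 0.259, 0.002], [0.259, -0.966, 0.001], [0.002, -0.0, -1.0]]
ft_force: [-0.5, -0.5, -0.9]
gripper_width: 0.0337
gripper_force: 60.0
```

```bash
python3 go.py 497.4 303.5 11 15.1; python3 - <<'E'
from h import *
S=cam('scene');g=blob(S,(13,140,60),(24,255,255),(430,520,170,262));print('gold',cast(S,[cen(g)],.032),cv2.contourArea(g))
g=blob(S,(35,100,80),(60,255,255),(480,540,220,270));print('flecks',cast(S,[cen(g)],.034))
E
```

```text
t 25.35 at [498.7 302.9  22.8] yaw 15.0 w 33.7 f 60.0 F [-0.5 -0.5 -0.9] q [ 0.47  0.54  1.73 -0.    0.87  1.78]
[-0.0012, -0.0009, 0.0118] [-0.0, -0.1, -0.1]
gold [[0.50605384 0.3061191 ]] 312.0
flecks [[0.57108783 0.32809394]]
```

Call:
{"api": "send_rows", "payload": {
  "steps": [
    [0.02,[-0.001,0,0.006],[0,0,0]],
    [0.02,[-0.001,0,0.009],[0,0,0]],
    [0.02,[-0.001,0,0.0105],[0,0,0]],
    [0.02,[-0.001,0,0.0115],[0,0,0]],
    [0.02,[-0.001,0,0.0115],[0,0,0]]
  ]
}}

```text
clock: 26.02
eef_pos: [0.4966, 0.3028, 0.0124]
orientation: [[0.966, 0.26, 0.001], [0.26, -0.966, 0.0], [0.001, -0.0, -1.0]]
ft_force: [-3.9, -1.7, 15.7]
gripper_width: 0.0336
gripper_force: 61.7
```

```bash
python3 go.py 535.5 113.5 100 15.1
```

```text
t 26.02 at [496.6 302.8  12.4] yaw 15.1 w 33.6 f 61.7 F [-3.9 -1.7 15.7] q [ 0.47  0.55  1.74 -0.    0.84  1.78]
[-0.0117, 0.1929, -0.0876] [-0.0, -0.0, -0.0]
```

Call:
{"api": "send_rows", "payload": {
  "steps": [
    [0.05,[0,0,-0.001],[0,0,0]],
    [0.05,[0,0,-0.001],[0,0,0]],
    [0.05,[0,0,-0.001],[0,0,0]],
    [0.055,[0,0,-0.03],[0,0,0]],
    [0.065,[0,0,-0.08],[0,0,0]],
    [0.065,[-0.012,0.193,-0.088],[0,0,0]],
    [0.065,[-0.012,0.193,-0.088],[0,0,0]],
    [0.065,[-0.012,0.193,-0.088],[0,0,0]],
    [0.065,[-0.012,0.193,-0.088],[0,0,0]],
    [0.065,[-0.012,0.193,-0.088],[0,0,0]],
    [0.065,[-0.012,0.193,-0.088],[0,0,0]],
    [0.065,[-0.012,0.193,-0.088],[0,0,0]]
  ]
}}

```text
clock: 27.52
eef_pos: [0.5349, 0.1147, 0.0981]
orientation: [[0.965, 0.262, -0.0], [0.262, -0.965, 0.0], [-0.0, -0.0, -1.0]]
ft_force: [-0.2, -0.5, 0.7]
gripper_width: 0.0643
gripper_force: 0.0
```

```bash
python3 go.py 535.5 113.5 7 15.1; python3 - <<'E'
from h import *
S=cam('scene');g=blob(S,(13,140,60),(24,255,255),(430,510,170,262));print('gold',cast(S,[cen(g)],.021),cv2.contourArea(g),cv2.boundingRect(g))
c=blob(S,(8,90,60),(18,255,255),(366,396,230,250));print('cup',cast(S,[cen(c)],.031))
E
```

```text
t 27.52 at [534.9 114.7  98.1] yaw 15.2 w 64.3 f 0.0 F [-0.2 -0.5  0.7] q [0.13 0.4  1.74 0.   1.   1.44]
[0.0003, 0.0014, 0.0911] [-0.0, 0.0, 0.1]
gold [[0.49916144 0.30147532]] 511.5 (469, 207, 26, 28)
cup [[0.53607826 0.11332397]]
```

Call:
{"api": "send_rows", "payload": {
  "steps": [
    [0.065,[0,0.001,0.05],[0,0,0]],
    [0.065,[0,0.001,0.08],[0,0,0]],
    [0.065,[0,0.001,0.091],[0,0,0]],
    [0.065,[0,0.001,0.091],[0,0,0]],
    [0.02,[0,0.001,0.091],[0,0,0]],
    [0.02,[0,0.001,0.091],[0,0,0]],
    [0.02,[0,0.001,0.091],[0,0,0]],
    [0.02,[0,0.001,0.091],[0,0,0]],
    [0.02,[0,0.001,0.091],[0,0,0]],
    [0.02,[0,0.001,0.06],[0,0,0]],
    [0.02,[0,0.001,0.0],[0,0,0]],
    [0.02,[0,0.001,0.0],[0,0,0]],
    [0.02,[0,0.001,0.0],[0,0,0]],
    [0.02,[0,0.001,0.0],[0,0,0]]
  ]
}}

```text
clock: 29.32
eef_pos: [0.5342, 0.1121, 0.0971]
orientation: [[0.966, 0.26, -0.003], [0.26, -0.966, -0.0], [-0.003, -0.0, -1.0]]
ft_force: [-0.9, 0.0, -0.6]
gripper_width: 0.0339
gripper_force: 59.7
```

```bash
python3 go.py 429.8 285.3 100 15.1 429.8 285.3 22 15.1
```

```text
t 29.32 at [534.2 112.1  97.1] yaw 15.1 w 33.9 f 59.7 F [-0.9  0.  -0.6] q [ 0.13  0.41  1.74 -0.    1.    1.44]
[-0.0558, -0.1944, -0.0027] [-0.0, 0.2, -0.0]
[-0.0556, -0.1944, 0.0753] [-0.0, 0.2, -0.0]
```

Call:
{"api": "send_rows", "payload": {
  "steps": [
    [0.02,[-0.057,-0.194,0],[0,0,0]],
    [0.02,[-0.057,-0.194,0],[0,0,0]],
    [0.02,[-0.057,-0.194,0],[0,0,0]],
    [0.02,[-0.057,-0.194,0],[0,0,0]],
    [0.02,[-0.057,-0.194,0],[0,0,0]],
    [0.02,[-0.057,-0.194,0.03],[0,0,0]],
    [0.02,[-0.057,-0.194,0.065],[0,0,0]],
    [0.02,[-0.057,-0.194,0.076],[0,0,0]],
    [0.02,[-0.057,-0.194,0.076],[0,0,0]],
    [0.02,[-0.057,-0.194,0.076],[0,0,0]]
  ]
}}

```text
clock: 30.58
eef_pos: [0.4313, 0.2847, 0.0231]
orientation: [[0.966, 0.259, 0.002], [0.259, -0.966, 0.001], [0.002, -0.0, -1.0]]
ft_force: [-0.6, -0.2, -0.7]
gripper_width: 0.0342
gripper_force: 59.9
```

```bash
python3 go.py 429.8 285.3 11 15.1
```

```text
t 30.57 at [431.3 284.7  23.1] yaw 15.0 w 34.2 f 59.9 F [-0.6 -0.2 -0.7] q [ 0.5   0.48  1.88 -0.    0.78  1.81]
[-0.0013, -0.0009, 0.0121] [-0.0, -0.1, -0.1]
```

Call:
{"api": "send_rows", "payload": {
  "steps": [
    [0.02,[-0.001,0,0.006],[0,0,0]],
    [0.02,[-0.001,0,0.009],[0,0,0]],
    [0.02,[-0.001,0,0.0105],[0,0,0]],
    [0.02,[-0.001,0,0.0115],[0,0,0]],
    [0.02,[-0.001,0,0.0115],[0,0,0]]
  ]
}}

```text
clock: 31.2
eef_pos: [0.4291, 0.2846, 0.0129]
orientation: [[0.965, 0.26, 0.001], [0.26, -0.965, 0.0], [0.001, -0.0, -1.0]]
ft_force: [-3.3, -2.4, 16.8]
gripper_width: 0.0339
gripper_force: 61.8
```

Call:
{"api": "send_rows", "payload": {
  "steps": [
    [0.05,[0,0,-0.001],[0,0,0]],
    [0.05,[0,0,-0.001],[0,0,0]],
    [0.05,[0,0,-0.001],[0,0,0]],
    [0.055,[0,0,-0.03],[0,0,0]],
    [0.065,[0,0,-0.08],[0,0,0]],
    [0.065,[0,0,-0.19],[0,0,0]],
    [0.065,[0,0,-0.19],[0,0,0]],
    [0.065,[0.07,0.27,-0.19],[0,0,0]],
    [0.065,[0.07,0.27,-0.19],[0,0,0]],
    [0.065,[0.07,0.27,-0.19],[0,0,0]],
    [0.065,[0.07,0.27,-0.19],[0,0,0]],
    [0.065,[0.07,0.27,-0.19],[0,0,0]],
    [0.065,[0.07,0.27,-0.19],[0,0,0]],
    [0.065,[0.07,0.27,-0.19],[0,0,0]]
  ]
}}

```text
clock: 32.95
eef_pos: [0.5661, 0.0426, 0.2002]
orientation: [[0.966, 0.26, -0.002], [0.26, -0.966, 0.001], [-0.002, -0.001, -1.0]]
ft_force: [-0.3, -0.1, -0.0]
gripper_width: 0.0653
gripper_force: 0.0
```

```bash
python3 - <<'E'
from h import *
S=cam('scene');cv2.imwrite('pics/end.png',cv2.resize(S['pixels'][140:360,90:570,::-1],None,fx=1.65,fy=1.65))
E
```

```text
(no output)
```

View pics/end.png

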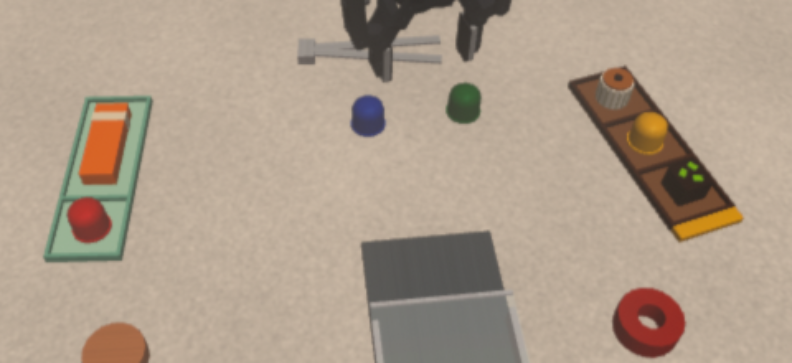

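All five pieces sit upright in their cells: bar (104,145), red (90,220), cup (616,90), gold (648,132) and ganache (687,182). Blue and green have not moved, and the arm is clear.

```bash
python3 -c "
from plant import workorder
print(workorder.finish_job())"
```

```text
the job is handed in; nothing more can be done
None
```

Both chocolate orders are made up as asked and the job is handed in at about 33 s; the final picture shows every piece upright in its cell, with the blue-foil and green-foil chocolates where they stood.

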